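Check the slide hotplate with a contact thermometer

TASK

Take the blue contact thermometer out of its stand and check the slide hotplate with it: put its sprung brass tip on the white spot inside the red ring on the sloping plate, with the thermometer square to the plate, and press gently until the tip is pushed about half way in. Finish while still holding it there with the gripper, steady and pressing lightly; do not put it down or let go, and leave the loose caps, bottle and marker on the bench where they are.

Things in the scene. Friction and masses are not known exactly. Their poses are not given: they have to be found in the camera images.
- probe: contact thermometer, loose, 80 to 130 g, upright in the stand. Origin: centre of its collar's underside, which rests on the stand's top; own z from tip to head. Upward: grey collar 32 mm diameter, 5 thick; blue head 4 to 64 mm above origin, 32 wide (own x), 18 thick (own y): grip across the 18. Downward: steel stem 11 mm diameter, 70 long, thin rod, brass ball tip ending 100 mm below origin.
- probe_tip (a point): the very end of the thermometer's brass ball tip (ball 9 mm diameter), on the thermometer's axis, 100 mm below the body's origin when not pressed
- plunger (a joint): how far the sprung brass tip is pushed into the stem, m: 0 free, 0.016 fully in. Pushing it starts to move at about 1 N, 3 N at half way (0.008), 5 N just before the stop.
- spot: check spot on the hotplate's sloping plate: white disc 24 mm diameter in a red ring of 34 mm outer diameter, flush. Origin: its centre, on the surface, 107 mm above the bench; own z is the plate's outward normal (20 degrees from vertical, leaning to the hotplate's front), own x uphill, own y level. It lies 35 mm uphill of the plate's centre and 55 mm to +y.
- hotplate: slide hotplate, fixed: white base, dark plate 210 (slope) by 270 mm rising 20 degrees from its front (own -x) to its back. Origin: centre of its underside on the bench; plate surface centre 95 mm above it, back edge 131 mm. Glass slides lie low on its -y side. It and the stand may change sides of the bench.
- stand: thermometer stand, fixed: black base 85 mm square, top plate 70 mm square, 10 thick, on four thin posts, top at 110 mm, with an 18 mm round through hole in which the stem hangs with 3.5 mm play. Origin: centre of its underside on the bench.
- red_cap: bystander: red tube cap near the stand, 20 mm diameter, 18 mm high; origin centre of its underside
- red_cap2: bystander: another red tube cap near the stand, the same size
- white_cap: bystander: white tube cap near the stand, the same size
- reagent_bottle: bystander: small reagent bottle with a blue cap near the stand, 44 mm diameter, 90 mm high; origin centre of its underside
- marker: bystander: white and blue marker pen lying on the bench, 130 mm long, 12 mm thick; origin under its middle

How it is judged:
By the outcome, as a careful person would: the job done as asked, in the order asked, and still so for the second after the job is handed in, while the arm keeps its last pose, push and grip.
It also fails if it takes over 37 s, if anything falls off the work surface, if the arm or the gripper's body presses on something with over 40 N, if the wrist force passes 120 N, or if a joint passes its speed limit or range.

ROBOT

A 6-joint arm with a two-finger parallel gripper is mounted at the origin on the work surface. World frame = base frame: x ahead of the robot, y to its left, z up, the work surface at z = 0. Lengths are in mm, angles in rad, forces in N, time in s.
With the tool pointing down it reaches from about 350 to 975 mm from the base axis. Payload 7.1 kg.
Tool frame: the origin (TCP) lies on the front face of the gripper's body, between the roots of the fingers; the fingertips stand 80 mm ahead of it and the grasp point (between the pads) lies 61 mm ahead of it (env.tips_ahead is the distance from the TCP to the fingertips, in mm); z points along the fingers, y is the direction in which the jaws open and shut (so a half turn about z gives the same grasp; the last joint's range is limited). The gripper opens to 88 mm and grips with 3 to 60 N. Pads are 20 mm wide; open, the fingers measure 115 mm over their backs; the gripper's body (75 mm by 178 mm) begins 61 mm behind the grasp point.
Start: joints at [-1.161, 0.423, 1.63, -0, 1.089, -0.019], TCP at [259.877, -568.392, 302.675] pointing down, gripper open.
Joint ranges: [-3, 3], [-0.9, 2.11], [0.09, 2.58], [-1.31, 4.45], [0.11, 2.69], [-2.54, 2.54]. Speed limits (rad/s): [2.39, 2.39, 3.01, 3.14, 3.14, 3.14].

INTERFACE

Orientations are given as a unit quaternion [x, y, z, w].
In Python, from station import env, set_gripper, viewer, workorder gives the robot as it stands. Calls block until the motion is done:
- env.reach(position, orientation): joint-space move of the TCP to a pose.
- env.move_l(position, rot=None, rate=150, f_stop=None): straight line of the TCP; rot=None keeps the orientation; rate is the mean speed in mm/s. With f_stop (N) it stops when the force on the tool has changed by that much, and returns True; else False.
- env.move_joints(angles): joint-space move.
- set_gripper(opening): finger opening in mm; the grip force is fixed at half the most; returns when the fingers have stopped.
- env.hold(seconds).
- env.ik(position, orientation): joint angles nearest the present ones, or None.
- env.read_state(): the state.
- viewer.camera(name): name is "scene" or "top" or "wrist"; returns the picture (480x640x3 uint8, blue, green, red); there is no depth.
- viewer.camera_params(name): a dict with "fx", "fy", "cx", "cy" (pixels), "pose" (4x4, takes a point from camera to world coordinates); the wrist camera has in their place "tool_from_camera" (4x4, takes a point from camera to tool coordinates, whose origin is the TCP and whose axes are the flange's). Camera axes: x right, y up, looking along -z (the intrinsics and any distortion apply to the point x, -y, -z); pixel columns grow to the right and rows downward; lengths in mm; the calibration is good to about 2 mm. A picture is of the moment at which its call begins: read the wrist's pose just before it. camera_params takes no time and is no camera call.
A pose or a line that the arm cannot do raises env.IKError and nothing moves.
- workorder.sign_off(): hands the job in, once; it reports no verdict.
The state is a dict: "time_s": time; "qpos": joint angles; "dq": joint speeds; "tau": joint torques, N m; "tool_pos": TCP position; "orientation": TCP orientation; "force": force on the tool from outside, world axes, zero at the start; "wrist_torque": the same for the moment, N m; "width": finger opening in mm.
Only numpy, scipy, OpenCV 4.12 (cv2) and the standard library are available. Lean on these libraries where they do the work, as an engineer would, in place of code of your own. Each camera call takes 0.05 s, during which the arm holds its last target.

## Working session

There is one attempt and no reset: what is moved stays moved. The work goes in short steps, each a Python script; the robot and the scene stay as the last script left them, time stands still between calls to the robot, and variables do not carry over. Pictures are saved under pics/ and viewed, and the job is handed in when it is done.

```bash
ls; mkdir -p pics
python3 - <<'E'
from station import env, set_gripper, viewer, workorder
import cv2
for n in ("scene","top","wrist"):
    cv2.imwrite(f"pics/a_{n}.png",viewer.camera(n)); p=viewer.camera_params(n); print(n,p)
s=env.read_state(); print(s)
E
```

```text
pics
scene {'fx': 472.5600929033357, 'fy': 472.5600929033357, 'cx': 331.9511404601301, 'cy': 230.98802735949587, 'pose': array([[-6.00205787e-01, -4.73066254e-01,  6.44950643e-01,
         1.14692488e+03],
       [ 7.99791367e-01, -3.64357146e-01,  4.77050981e-01,
         5.44256047e+02],
       [ 9.31565525e-03,  8.02154717e-01,  5.97043573e-01,
         6.43483596e+02],
       [ 0.00000000e+00,  0.00000000e+00,  0.00000000e+00,
         1.00000000e+00]])}
top {'fx': 484.87760645902074, 'fy': 484.87760645902074, 'cx': 313.7600707752835, 'cy': 243.24204696787228, 'pose': array([[-2.28047513e-02,  9.91384234e-01, -1.28985441e-01,
         4.24590281e+02],
       [-9.99488503e-01, -2.55018808e-02, -1.92973399e-02,
         1.21736606e+02],
       [-2.24204498e-02,  1.28479394e-01,  9.91458708e-01,
         1.17366194e+03],
       [ 0.00000000e+00,  0.00000000e+00,  0.00000000e+00,
         1.00000000e+00]])}
wrist {'fx': 379.3378781416142, 'fy': 379.3378781416142, 'cx': 323.38515649676043, 'cy': 242.18734223111943, 'tool_from_camera': array([[-1.17973951e-03,  9.66701169e-01,  2.55905
[... 266 characters left out ...]
       1.00000000e+00]])}
{'time_s': 0.15, 'qpos': array([-1.16100690e+00,  4.23670084e-01,  1.63047625e+00,  2.37877516e-05,
        1.08861916e+00, -1.89667014e-02]), 'dq': array([ 0.00237154, -0.00420617, -0.00262552,  0.00040916,  0.00144277,
        0.00029208]), 'tau': array([ 1.24377217e-03, -5.44986784e+01, -2.73918486e+01,  6.44626748e-02,
        2.03343382e-02, -6.21496702e-05]), 'tool_pos': array([ 259.7537466 , -568.10572889,  302.09224522]), 'orientation': array([ 9.77109900e-01,  2.12734341e-01, -1.03531584e-04, -5.77306982e-04]), 'force': array([-0.52129629, -0.7289196 ,  0.3964105 ]), 'wrist_torque': array([ 0.03945409, -0.02972619,  0.00251107]), 'width': 87.73834980163284}
```

View pics/a_scene.png

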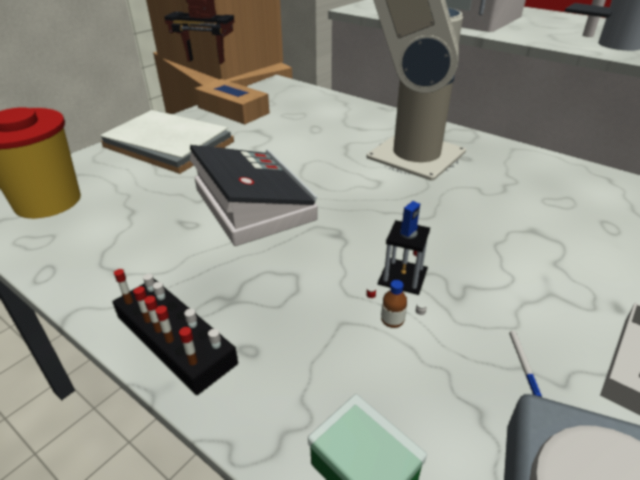

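View pics/a_top.png

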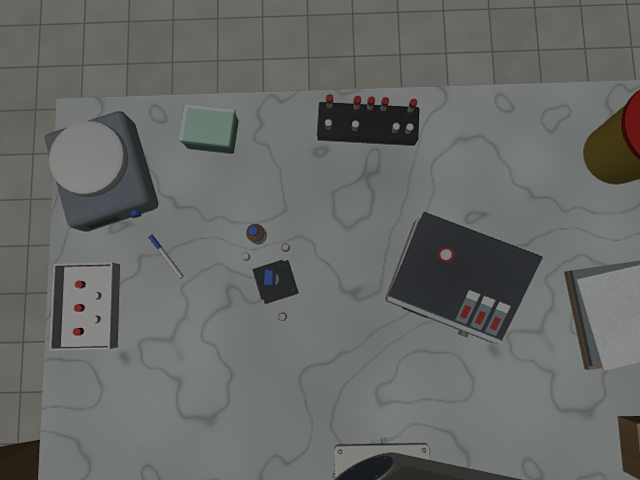

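The top view shows the stand and blue head near (272,280), the spot at (446,254) and the hotplate on the -y side, with its front facing the robot. Next I'll measure these, using undistorted pinhole rays.

```bash
cat > h.py <<'E'
import numpy as np, cv2
from scipy.spatial.transform import Rotation as R
from station import env, set_gripper, viewer, workorder
def T_tool(s):
    T=np.eye(4);T[:3,:3]=R.from_quat(s["orientation"]).as_matrix();T[:3,3]=s["tool_pos"];return T
def pose(name,s=None):
    p=viewer.camera_params(name)
    return p,(T_tool(s)@p["tool_from_camera"] if name=="wrist" else p["pose"])
def ray(p,P,uv):
    d=np.array([(uv[0]-p["cx"])/p["fx"],-(uv[1]-p["cy"])/p["fy"],-1.]); d=P[:3,:3]@d
    return P[:3,3].copy(),d/np.linalg.norm(d)
def onz(r,z): o,d=r; return o+d*(z-o[2])/d[2]
def tri(r1,r2):
    A=[];b=[]
    M=[np.eye(3)-np.outer(d,d) for _,d in (r1,r2)]
    x=np.linalg.solve(M[0]+M[1],M[0]@r1[0]+M[1]@r2[0])
    return x,[np.linalg.norm(m@(x-r[0])) for m,r in zip(M,(r1,r2))]
def proj(p,P,X):
    c=P[:3,:3].T@(np.asarray(X)-P[:3,3]); return np.array([p["cx"]+p["fx"]*c[0]/-c[2],p["cy"]-p["fy"]*c[1]/-c[2]])
def blobs(m,amin=8):
    n,l,st,c=cv2.connectedComponentsWithStats(m.astype(np.uint8))
    return [(c[i].round(1),st[i].tolist()) for i in range(1,n) if st[i,4]>=amin]
E
python3 - <<'E'
from h import *
for n in("top","scene"):
    p=viewer.camera_params(n); print([k for k in p])
    im=cv2.imread(f"pics/a_{n}.png"); h=cv2.cvtColor(im,cv2.COLOR_BGR2HSV)
    red=((h[...,0]<10)|(h[...,0]>170))&(h[...,1]>110)&(h[...,2]>60)
    blue=(h[...,0]>105)&(h[...,0]<130)&(h[...,1]>140)&(h[...,2]>50)
    print(n,"red");[print(b) for b in blobs(red)]
    print("blue");[print(b) for b in blobs(blue)]
t=cv2.imread("pics/a_top.png");s=cv2.imread("pics/a_scene.png")
a=cv2.resize(t[220:330,220:330],(400,400),interpolation=cv2.INTER_CUBIC);b=cv2.resize(s[190:340,350:450],(400,600),interpolation=cv2.INTER_CUBIC)
o=np.zeros((600,800,3),np.uint8);o[:400,:400]=a;o[:,400:]=b
cv2.imwrite("pics/b.png",o)
E
```

```text
['fx', 'fy', 'cx', 'cy', 'pose']
top red
(array([633.3, 121.2]), [625, 90, 15, 65, 685])
(array([329.2,  97.4]), [326, 94, 7, 7, 37])
(array([357.2,  98.8]), [354, 96, 7, 7, 38])
(array([371.1,  99.5]), [368, 97, 7, 6, 37])
(array([385. , 100.4]), [382, 97, 7, 7, 39])
(array([413.2, 101.8]), [410, 99, 7, 7, 38])
(array([445.4, 254.2]), [438, 247, 16, 15, 89])
(array([ 78.3, 284. ]), [75, 281, 8, 7, 42])
(array([ 77.4, 307.2]), [74, 304, 8, 7, 43])
(array([465. , 311.6]), [460, 305, 11, 14, 80])
(array([479.9, 317.5]), [475, 311, 11, 13, 77])
(array([494.9, 323.2]), [490, 317, 11, 13, 76])
(array([ 76.5, 331.2]), [73, 328, 8, 7, 46])
blue
(array([133.7, 212.7]), [130, 210, 8, 7, 38])
(array([252.6, 230.1]), [249, 226, 9, 9, 60])
(array([154.4, 241.4]), [149, 235, 11, 14, 57])
(array([268.1, 277. ]), [264, 270, 9, 15, 123])
['fx', 'fy', 'cx', 'cy', 'pose']
scene red
(array([555. ,   3.6]), [525, 0, 68, 11, 485])
(array([607.6,   2.9]), [604, 0, 8, 7, 41])
(array([ 27.8, 125.5]), [0, 107, 64, 42, 2120])
(array([259.9, 154.8]), [256, 154, 9, 3, 17])
(array([265.5, 160.5]), [261, 160, 10, 2, 18])
(array([271.1, 166.4]), [267, 165, 9, 3, 18])
(array([239.6, 179. ]), [239, 177, 2, 5, 8])
(array([251.9, 182.5]), [250, 180, 4, 5, 11])
(array([119.5, 274.9]), [114, 269, 11, 13, 105])
(array([151.1, 302.7]), [133, 286, 35, 35, 459])
(array([370.9, 293.7]), [367, 291, 9, 6, 36])
(array([185.6, 333.8]), [178, 326, 15, 17, 181])
blue
(array([230.3,  90.4]), [222, 88, 18, 6, 36])
(array([409.5, 219.3]), [401, 202, 18, 34, 387])
(array([396.5, 285.5]), [390, 279, 14, 15, 163])
(array([533.3, 384.7]), [527, 375, 13, 21, 118])
```

View pics/b.png

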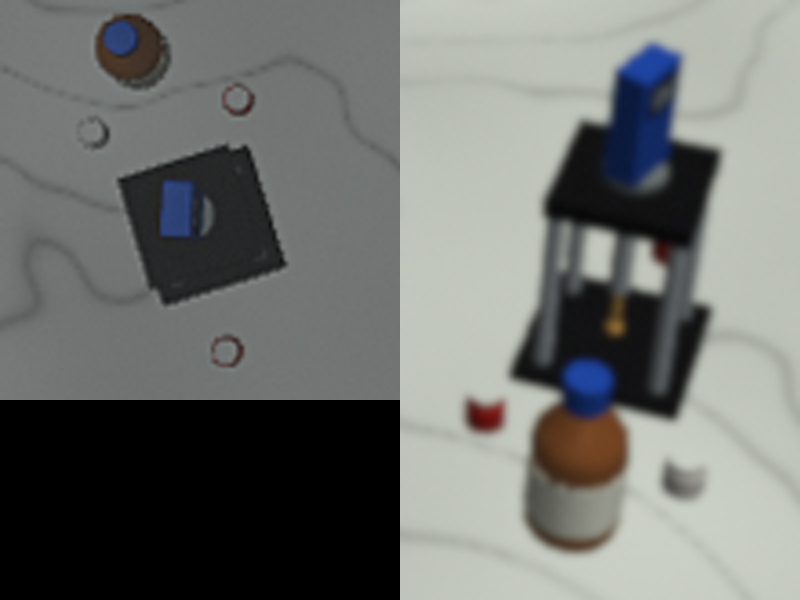

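Run:
```python
from h import *
pt,Pt=pose("top");ps,Ps=pose("scene")
t=cv2.imread("pics/a_top.png");h=cv2.cvtColor(t,cv2.COLOR_BGR2HSV)
blue=((h[...,0]>105)&(h[...,0]<130)&(h[...,1]>140)&(h[...,2]>50)).astype(np.uint8)
m=np.zeros_like(blue);m[265:290,258:280]=blue[265:290,258:280]
c=cv2.findContours(m,cv2.RETR_EXTERNAL,cv2.CHAIN_APPROX_NONE)[0][0]
r=cv2.minAreaRect(c);print(r)
q=[onz(ray(pt,Pt,x),174) for x in cv2.boxPoints(r)];print(np.round(q,1),np.mean(q,0))
print("head centroid",onz(ray(pt,Pt,(268.1,277)),174))
st=[(220+a/3.636,220+b/3.636) for a,b in((120,179),(247,147),(286,265),(164,305))]
q=[onz(ray(pt,Pt,x),110) for x in st];print("stand",np.round(q,1),np.mean(q,0))
# spot
a=ray(pt,Pt,(445.5,254.2)); print("spot top",onz(a,107))
g=cv2.resize(cv2.imread("pics/a_scene.png")[140:250,180:330],(800,586),interpolation=cv2.INTER_CUBIC);cv2.imwrite("pics/c.png",g)
for n in [(246,181)]: 
    b=ray(ps,Ps,n);print(onz(b,107),tri(a,b))
pc=[(425,213),(541,257),(500,342),(387,298)]
q=[onz(ray(pt,Pt,x),z) for x,z in zip(pc,(131,131,59,59))];print(np.round(q,1))
```

```text
((268.0, 277.0), (14.0, 8.0), 90.0)
[[501.5 245.4 174. ]
 [501.1 228.8 174. ]
 [472.2 229.2 174. ]
 [472.6 245.7 174. ]] [486.81854817 237.29573873 174.        ]
head centroid [486.78666428 237.08753688 174.        ]
stand [[508.7 277.6 110. ]
 [526.2 200.3 110. ]
 [454.5 177.9 110. ]
 [432.3 251.6 110. ]] [480.42041102 226.86647309 110.        ]
spot top [ 531.61829117 -146.60404053  107.        ]
[ 535.33828119 -145.87731805  107.        ] (array([ 532.41943598, -147.89518609,  104.70020366]), [np.float64(0.8837463465023132), np.float64(0.8837463465023729)])
[[ 620.3 -101.4  131. ]
 [ 518.1 -343.2  131. ]
 [ 335.9 -268.6   59. ]
 [ 439.6  -20.5   59. ]]
```

View pics/c.png

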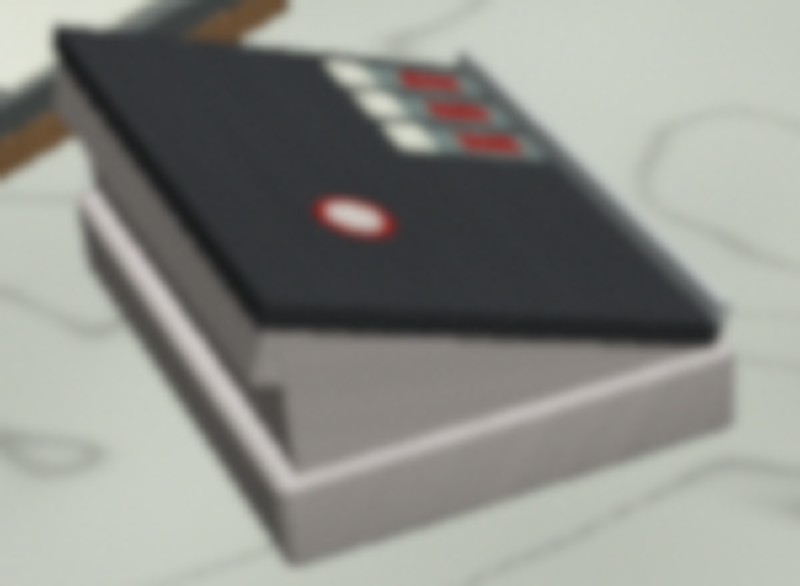

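Spot is about (532,-147,107), which agrees across both views and with the plate corners. Plate yaw is about -23°. The head is near (487,237). I'll hover over it and look with the wrist camera.

Run:
```python
from h import *
pt,Pt=pose("top");ps,Ps=pose("scene")
print("tri head-ish", tri(ray(pt,Pt,(268,277)),ray(ps,Ps,(350+652/4,190+60/4))))
for qd in ([1,0,0,0],[0,1,0,0]):
    print(qd, env.ik([487,237,320],qd))
    n=np.deg2rad(-23); xh=np.array([np.cos(n),np.sin(n),0]); yh=np.array([-np.sin(n),np.cos(n),0])
    z=np.sin(np.deg2rad(20))*xh-np.cos(np.deg2rad(20))*np.array([0,0,1])
    for sgn in (1,-1):
        y=-sgn*yh; x=np.cross(y,z); q=R.from_matrix(np.c_[x,y,z]).as_quat()
        print(sgn,x, env.ik(np.array([532,-147,107])-z*200,q))
env.reach([487,237,330],[1,0,0,0])
s=env.read_state();cv2.imwrite("pics/d.png",viewer.camera("wrist"));print(s["time_s"],s["tool_pos"],s["orientation"]);np.save("d.npy",T_tool(s))
```

```text
tri head-ish (array([463.51632807, 314.78432311, 205.54330765]), [np.float64(83.50779017652455), np.float64(83.50779017652457)])
[1, 0, 0, 0] [ 4.30939667e-01  2.80244221e-01  1.79934200e+00 -4.44089210e-16
  1.06200643e+00  2.00173599e+00]
1 [ 0.86499162 -0.36716716  0.34202014] [-0.25133959  0.12937316  2.10601226 -0.09598874  0.5628393   1.7932075 ]
-1 [-0.86499162  0.36716716 -0.34202014] [-0.25133959  0.12937316  2.10601226 -0.09598874  0.5628393  -1.34838515]
[0, 1, 0, 0] [ 4.30939667e-01  2.80244221e-01  1.79934200e+00 -4.44089210e-16
  1.06200643e+00 -1.13985666e+00]
1 [ 0.86499162 -0.36716716  0.34202014] [-0.25133959  0.12937316  2.10601226 -0.09598874  0.5628393   1.7932075 ]
-1 [-0.86499162  0.36716716 -0.34202014] [-0.25133959  0.12937316  2.10601226 -0.09598874  0.5628393  -1.34838515]
3.0917 [487.29419187 236.49652515 329.97054907] [ 9.99999922e-01 -3.91168767e-04  1.40300959e-05  5.77392622e-05]
```

View pics/d.png

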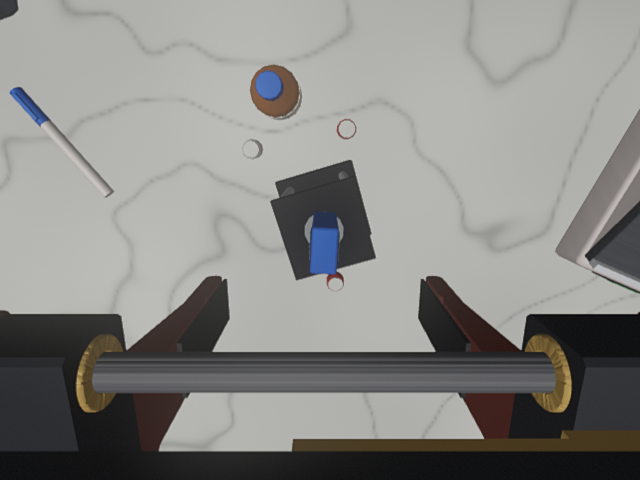

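Run:
```python
from h import *
pt,Pt=pose("top");ps,Ps=pose("scene")
print("tri head", tri(ray(pt,Pt,(268,277)),ray(ps,Ps,(413,205))))
p=viewer.camera_params("wrist");P=np.load("d.npy")@p["tool_from_camera"]
im=cv2.imread("pics/d.png");h=cv2.cvtColor(im,cv2.COLOR_BGR2HSV)
h[:190]=0;h[300:]=0
b=(h[...,0]>100)&(h[...,0]<130)&(h[...,1]>120)&(h[...,2]>110)
for th in (110,140,170):
    m=((h[...,0]>100)&(h[...,0]<130)&(h[...,1]>120)&(h[...,2]>th)).astype(np.uint8)
    c=max(cv2.findContours(m,cv2.RETR_EXTERNAL,cv2.CHAIN_APPROX_NONE)[0],key=cv2.contourArea)
    r=cv2.minAreaRect(c);q=np.array([onz(ray(p,P,x),174) for x in cv2.boxPoints(r)])
    print(th,r,np.round(q,1).tolist(),q.mean(0).round(1))
cv2.imwrite("pics/e.png",cv2.resize(im[150:300,260:390],(693,800))[:600] if 0 else cv2.resize(im[155:300,260:390],(538,600),interpolation=cv2.INTER_CUBIC))
```

```text
tri head (array([486.85887213, 237.33607136, 173.27177429]), [np.float64(0.04776515484038502), np.float64(0.047765154840365386)])
110 ((323.6745910644531, 250.5087432861328), (26.866439819335938, 46.0924186706543), 2.8624050617218018) [[473.1, 246.3, 174.0], [504.4, 244.5, 174.0], [503.4, 227.3, 174.0], [472.2, 228.6, 174.0]] [488.3 236.7 174. ]
140 ((323.3017578125, 250.8706817626953), (25.4853572845459, 45.15723419189453), 3.3664605617523193) [[473.3, 246.2, 174.0], [503.8, 244.2, 174.0], [502.8, 227.8, 174.0], [472.2, 229.4, 174.0]] [488.  236.9 174. ]
170 ((315.9609680175781, 247.62860107421875), (19.59451675415039, 45.199623107910156), 27.181110382080078) [[479.8, 254.3, 174.0], [506.8, 240.5, 174.0], [500.9, 229.3, 174.0], [473.6, 242.9, 174.0]] [490.3 241.8 174. ]
```

View pics/e.png

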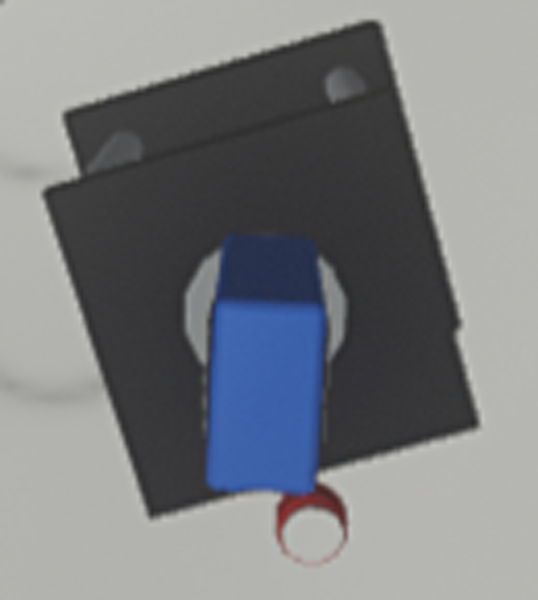

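Wrist view confirms it: head centre is (488,237), 31×17 mm, yaw about -3°, and top height 173 from two views against 174 expected. Grasping and lifting.

Run:
```python
from h import *
q=(R.from_euler("z",-3,degrees=True)*R.from_quat([1,0,0,0])).as_quat()
env.move_l([487.8,237,209],q,rate=120)
s=env.read_state();print(s["tool_pos"],s["force"],s["width"])
w=set_gripper(8)
s=env.read_state();print(w,s["width"],s["force"],s["time_s"])
env.move_l([487.8,237,335],rate=100)
env.hold(0.3)
s=env.read_state();im=viewer.camera("wrist");cv2.imwrite("pics/f.png",im);np.save("f.npy",T_tool(s));print(s["width"],s["tool_pos"],s["force"],s["time_s"])
cv2.imwrite("pics/f_scene.png",viewer.camera("scene"))
```

```text
[488.19228757 237.17646294 209.61661585] [ 0.18198655  0.0020014  -0.16258534] 88.21627979337985
False 17.571989004715764 [ 0.63259522  0.58569704 -0.29269426] 5.375
18.120766101003838 [487.72223329 236.98706039 334.68043395] [-0.25743062  1.04591679 -0.8709751 ] 7.0833
```

View pics/f.png

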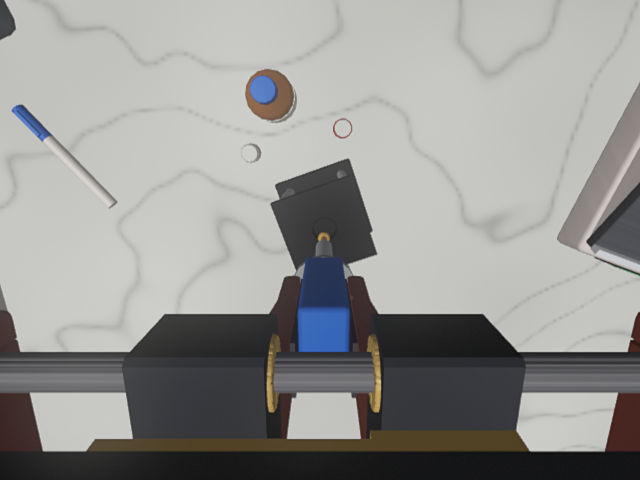

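View pics/f_scene.png

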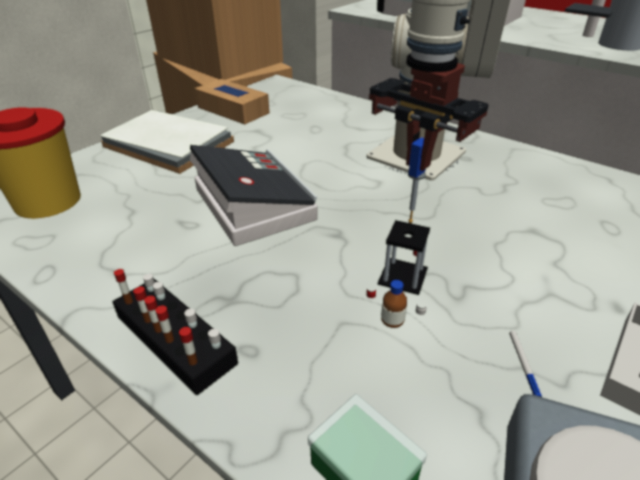

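```bash
cat >> h.py <<'E'
def brass(im,x0=290,x1=360,y0=200,y1=275):
    h=cv2.cvtColor(im,cv2.COLOR_BGR2HSV)
    m=((h[...,0]>10)&(h[...,0]<30)&(h[...,1]>100)&(h[...,2]>60))
    k=np.zeros_like(m);k[y0:y1,x0:x1]=m[y0:y1,x0:x1];return k
E
python3 - <<'E'
from h import *
im=cv2.imread("pics/f.png");m=brass(im);print(blobs(m,3))
p=viewer.camera_params("wrist");P=p["tool_from_camera"]
cv2.imwrite("pics/g.png",cv2.resize(im[215:285,285:365],(640,560),interpolation=cv2.INTER_CUBIC))
for uv in ((323.5,236.5),):
    print(onz(ray(p,P,uv),195.1))
E
```

```text
[(array([323.2, 236.2]), [317, 232, 13, 9, 80])]
[  0.88592291  -0.29971958 195.1       ]
```

View pics/g.png

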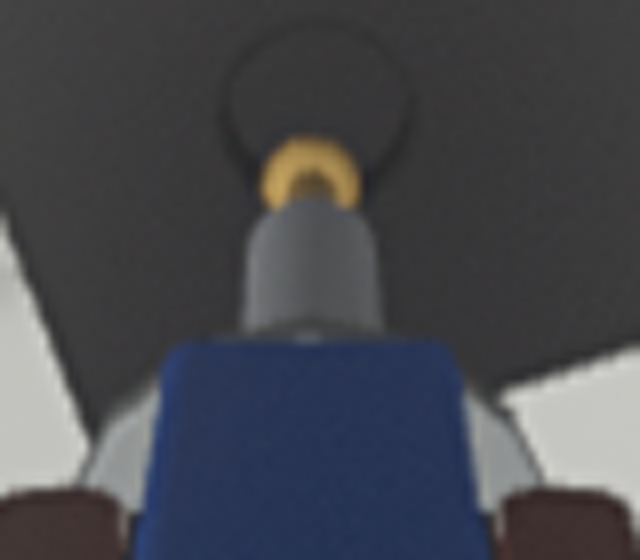

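Held squarely: the ball centre is at about (323.5,237.5) in the wrist view, so the tip lies within 1 mm of the tool axis. The bystanders haven't moved. Next, a standoff above the spot.

```bash
cat >> h.py <<'E'
def plate(yaw=-23.):
    n=np.deg2rad(yaw); xh=np.array([np.cos(n),np.sin(n),0]); yh=np.array([-np.sin(n),np.cos(n),0])
    z=np.sin(np.deg2rad(20))*xh-np.cos(np.deg2rad(20))*np.array([0,0,1])
    y=-yh; x=np.cross(y,z); M=np.c_[x,y,z]; return M,R.from_matrix(M).as_quat()
TIP=np.array([0.3,0,199.6])
E
python3 - <<'E'
from h import *
M,q=plate(); spot=np.array([532,-147,107.])
env.move_l([487.8,237,365],rate=150)
env.reach(spot-M@(TIP+[0,0,40]),q)
env.hold(0.3)
s=env.read_state();cv2.imwrite("pics/i.png",viewer.camera("wrist"));np.save("i.npy",T_tool(s))
print(s["time_s"],s["tool_pos"],s["width"],T_tool(s)[:3,2],M[:,2])
cv2.imwrite("pics/i_scene.png",viewer.camera("scene"));cv2.imwrite("pics/i_top.png",viewer.camera("top"))
E
```

```text
9.1917 [ 456.627627   -114.37585282  332.05761709] 17.638773505385473 [ 0.31498141 -0.13324773 -0.93969769] [ 0.3148312  -0.13363792 -0.93969262]
```

View pics/i.png

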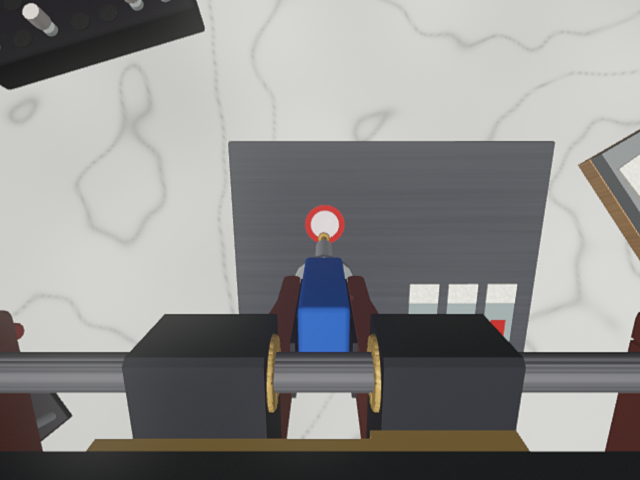

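View pics/i_scene.png

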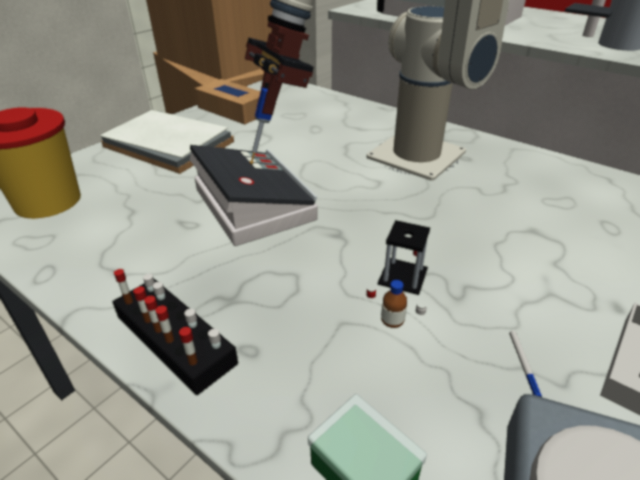

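Run:
```python
from h import *
p=viewer.camera_params("wrist");C=p["tool_from_camera"];T=np.load("i.npy")
im=cv2.imread("pics/i.png");h=cv2.cvtColor(im,cv2.COLOR_BGR2HSV)
m=((h[...,0]<10)|(h[...,0]>170))&(h[...,1]>110)&(h[...,2]>80);k=np.zeros_like(m,np.uint8);k[195:255,295:355]=m[195:255,295:355]
c=max(cv2.findContours(k,cv2.RETR_EXTERNAL,cv2.CHAIN_APPROX_NONE)[0],key=cv2.contourArea)
hull=cv2.convexHull(c);e=cv2.fitEllipse(hull);print(e)
X=onz(ray(p,C,e[0]),239.6);print("spot in tool",X,"world",(T@np.r_[X,1])[:3])
o=e[0];a=[onz(ray(p,C,(o[0]+d,o[1])),239.6)for d in(-e[1][0]/2,e[1][0]/2)];print("diam",np.linalg.norm(a[0]-a[1]))
# plate back edge direction & sides in tool
L=np.array([onz(ray(p,C,u),239.6) for u in((229,142),(554,142))]);print("edge",L.round(1))
cv2.imwrite("pics/j.png",cv2.resize(im[195:265,285:365],(640,560),interpolation=cv2.INTER_CUBIC))
print("tip pred px",proj(p,C,TIP-[0,0,4.5]))
```

```text
((324.3514404296875, 223.8668975830078), (38.49394989013672, 39.41123962402344), 76.9355697631836)
spot in tool [  0.85242658   0.57360113 239.6       ] world [ 532.61132428 -147.14243581  107.19756186]
diam 33.31241635954942
edge [[ 69.4 -77.5 239.6]
 [ 69.1 188.7 239.6]]
tip pred px [323.73973298 236.97676043]
```

View pics/j.png

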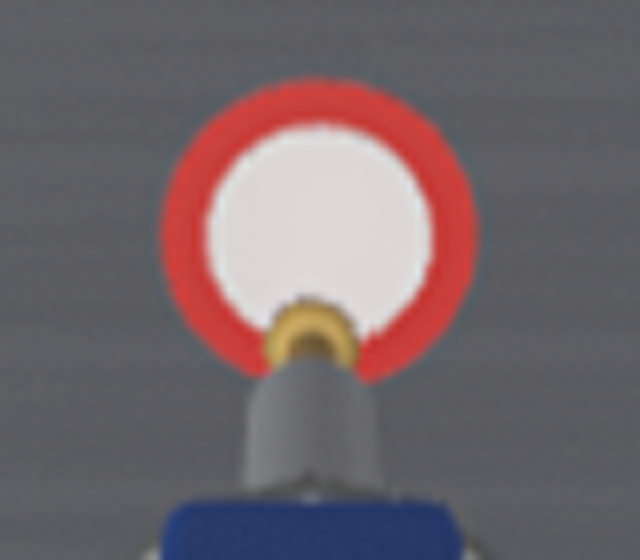

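Spot from the wrist view is (532.6,-147.1,107.2), which agrees within 1 mm, with the ring at 33.3 mm. Plate yaw is confirmed by its back edge, and the tip needs a shift of about 0.5 mm. Descending in steps with force readings.

```bash
sed -i 's/^TIP=.*/TIP=np.array([0.3,-0.25,199.6])/' h.py
python3 - <<'E'
from h import *
M,q=plate(); spot=np.array([532.6,-147.1,107.2])
go=lambda d,r: env.move_l(spot-M@(TIP+[0,0,-d]),q,rate=r)
go(-6,40); env.hold(0.3)
def F():
    f=[]
    for _ in range(6):
        env.hold(0.04); f.append(env.read_state()["force"])
    return np.mean(f,0)
f0=F(); print(env.read_state()["time_s"],f0)
for d in (-2,0,2,4,6):
    go(d,15); f=F()-f0; s=env.read_state()
    act=-(T_tool(s)[:3,:3].T@(spot-s["tool_pos"])-TIP)
    print(d,act.round(2),"axial",round(float(-M[:,2]@f),2),(M.T@f).round(2),s["time_s"],s["width"])
    if -M[:,2]@f>3.2: break
cv2.imwrite("pics/k.png",cv2.resize(viewer.camera("wrist")[195:265,285:365],(640,560),interpolation=cv2.INTER_CUBIC))
cv2.imwrite("pics/k_s.png",cv2.resize(viewer.camera("scene")[50:200,180:340],(640,600),interpolation=cv2.INTER_CUBIC))
E
```

```text
10.8917 [-0.08684543  0.17153585 -0.78780973]
-2 [ 0.04 -0.01 -2.05] axial -0.42 [-0.2  -0.11  0.42] 11.5583 17.93498459493952
0 [ 0.04 -0.01 -0.03] axial -0.45 [-0.35  0.18  0.45] 12.0917 17.682236857386314
2 [ 0.18 -0.    1.92] axial 1.0 [ 0.49  0.24 -1.  ] 12.625 17.980825543856866
4 [ 0.12 -0.02  3.95] axial 1.5 [ 0.66  0.18 -1.5 ] 13.1583 18.31210799473225
6 [ 0.06 -0.01  5.98] axial 1.52 [ 0.74  0.03 -1.52] 13.6917 17.433808138929724
```

View pics/k.png

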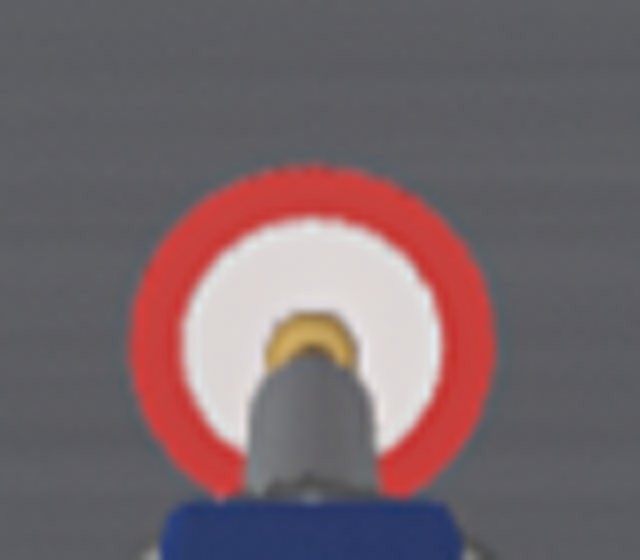

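View pics/k_s.png

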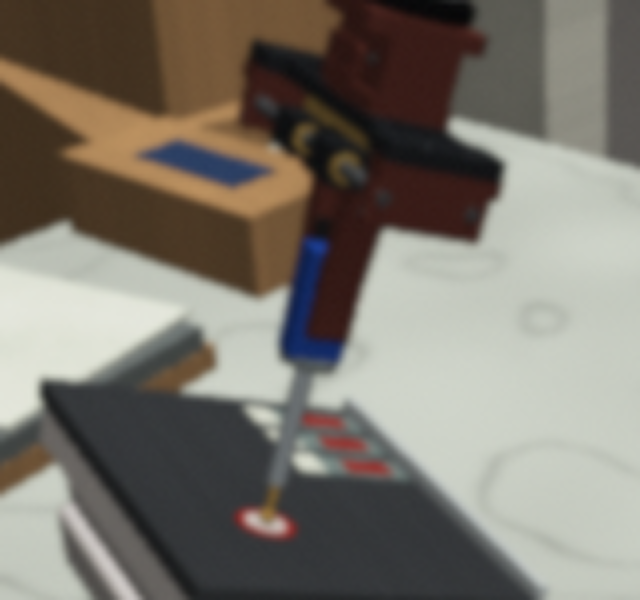

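```bash
cat >> h.py <<'E'
def meas(im):
    """ball top row (subpixel brass boundary) and half height; spot ring lowest"""
    h=cv2.resize(im[195:265,285:365],None,fx=8,fy=8,interpolation=cv2.INTER_CUBIC)
    hs=cv2.cvtColor(h,cv2.COLOR_BGR2HSV)
    m=((hs[...,0]>10)&(hs[...,0]<30)&(hs[...,1]>90)&(hs[...,2]>60)).astype(np.uint8)
    m=cv2.morphologyEx(m,cv2.MORPH_OPEN,np.ones((5,5)))
    ys,xs=np.nonzero(m); return ys.min()/8+195,xs.min()/8+285,xs.max()/8+285
E
python3 - <<'E'
from h import *
p=viewer.camera_params("wrist");C=p["tool_from_camera"]
for d in (0,2,4,6,8,10): print(d,proj(p,C,TIP-[0,0,4.5+d]).round(2))
print(meas(cv2.imread("pics/f.png")),meas(cv2.imread("pics/i.png")))
k=[]
for _ in range(4): k.append(meas(viewer.camera("wrist")))
print(np.mean(k,0),np.std(k,0)); 
h=cv2.cvtColor(cv2.resize(viewer.camera("wrist"),None,fx=1,fy=1),cv2.COLOR_BGR2HSV)
m=((h[...,0]<10)|(h[...,0]>170))&(h[...,1]>110)&(h[...,2]>80);q=np.zeros_like(m,np.uint8);q[195:258,295:355]=m[195:258,295:355]
c=max(cv2.findContours(q,cv2.RETR_EXTERNAL,cv2.CHAIN_APPROX_NONE)[0],key=cv2.contourArea)
e=cv2.fitEllipse(cv2.convexHull(c));print(e, "px/34mm")
for z in (190,192,194,196,198):
    X=onz(ray(p,C,e[0]),z); print(z,X, 34*np.linalg.norm(proj(p,C,X+[0,.5,0])-proj(p,C,X-[0,.5,0])))
E
```

```text
0 [323.41 236.98]
2 [323.41 237.63]
4 [323.41 238.29]
6 [323.41 238.95]
8 [323.41 239.63]
10 [323.41 240.32]
(np.float64(232.125), np.float64(317.375), np.float64(330.0)) (np.float64(232.875), np.float64(318.0), np.float64(329.625))
[234.375 318.375 329.   ] [0. 0. 0.]
((323.5457763671875, 237.53079223632812), (44.27118682861328, 45.371429443359375), 83.8436050415039) px/34mm
190 [ 1.15490962e+00 -1.47348705e-01  1.90000000e+02] 46.02067689210494
192 [ 6.51079835e-01 -1.46936851e-01  1.92000000e+02] 45.68449468763042
194 [ 1.47250048e-01 -1.46524996e-01  1.94000000e+02] 45.35318850265904
196 [-3.56579739e-01 -1.46113141e-01  1.96000000e+02] 45.026653017586064
198 [-8.60409526e-01 -1.45701286e-01  1.98000000e+02] 44.70478592424901
```

Run:
```python
from h import *
M,q=plate(); spot=np.array([532.6,-147.1,107.2]); f0=np.array([-.087,.172,-.788])
def F(n=20):
    f=[]
    for _ in range(n): env.hold(0.04); f.append(env.read_state()["force"])
    return np.mean(f,0),np.std(f,0)
a,sd=F();print("6",-M[:,2]@(a-f0),sd)
for d in (7,8):
    env.move_l(spot-M@(TIP+[0,0,-d]),q,rate=15);a,sd=F();s=env.read_state()
    print(d,-M[:,2]@(a-f0),(M.T@(a-f0)).round(2),sd.round(2),(-(T_tool(s)[:3,:3].T@(spot-s["tool_pos"])-TIP)).round(2),s["time_s"],meas(viewer.camera("wrist")))
```

```text
6 1.6995329192778883 [0.49778599 0.5600202  0.56179041]
7 2.2418362268375627 [ 1.34 -0.11 -2.24] [0.44 0.44 0.46] [-0.   -0.02  7.01] 15.9583 (np.float64(234.625), np.float64(318.375), np.float64(329.125))
8 2.3062672470665366 [ 1.16 -0.13 -2.31] [0.45 0.5  0.51] [0.01 0.01 7.99] 17.0917 (np.float64(235.0), np.float64(318.375), np.float64(329.125))
```

Run:
```python
from h import *
M,q=plate(); spot=np.array([532.6,-147.1,107.2]); f0=np.array([-.087,.172,-.788])
env.move_l(spot-M@(TIP+[0,0,-9]),q,rate=15)
f=[]
for _ in range(20): env.hold(0.04); f.append(env.read_state()["force"])
s=env.read_state();a=np.mean(f,0)-f0;print((M.T@a).round(2),(-(T_tool(s)[:3,:3].T@(spot-s["tool_pos"])-TIP)).round(2),s["time_s"],s["width"],(T_tool(s)[:3,2]@M[:,2]))
im=viewer.camera("wrist");cv2.imwrite("pics/m.png",im);print(meas(im))
sc=viewer.camera("scene");cv2.imwrite("pics/m_scene.png",sc)
o=np.hstack([cv2.resize(x[220:360,280:370],(386,600),interpolation=cv2.INTER_CUBIC) for x in(cv2.imread("pics/i.png"),im)]);cv2.imwrite("pics/n.png",o)
for n in("i","m"):
    g=cv2.cvtColor(cv2.imread(f"pics/{n}.png"),cv2.COLOR_BGR2HSV)
    b=((g[...,0]>100)&(g[...,0]<130)&(g[...,1]>100));col=g[240:355,318:330,2].astype(int).mean(1)
    bb=b[240:355,318:330].mean(1);print(n,"head bottom row",240+np.argmax(bb>.5),"edge",240+np.argmax(np.diff(col[30:]))+30, col[55:75].round())
```

```text
[ 1.35  0.05 -2.53] [ 0.01 -0.01  9.01] 18.225 17.898810409889208 0.9999999998068875
(np.float64(235.25), np.float64(318.5), np.float64(329.25))
i head bottom row 258 edge 306 [106. 106. 106. 106. 106. 106. 106. 107. 106. 106. 107. 121. 146. 168.
 182. 185. 188. 192. 195. 197.]
m head bottom row 258 edge 306 [107. 107. 107. 107. 107. 108. 108. 108. 108. 107. 108. 122. 147. 168.
 183. 186. 189. 193. 196. 198.]
```

View pics/n.png

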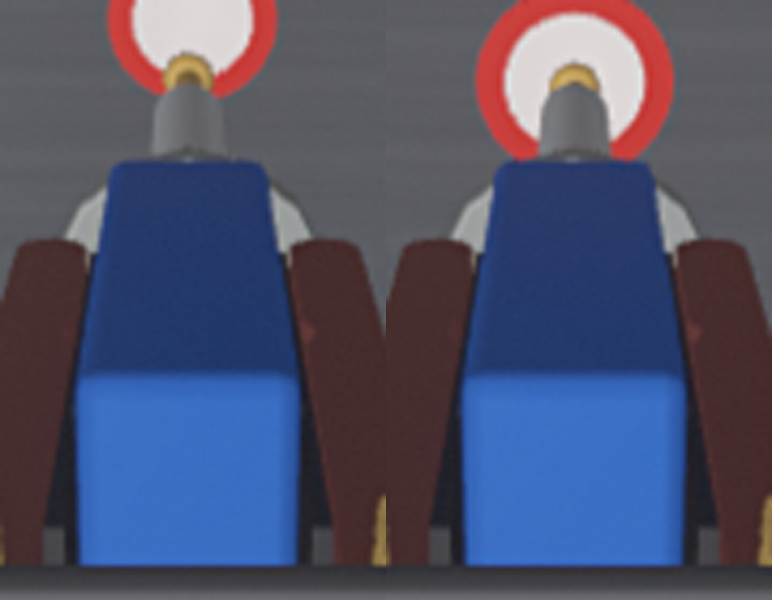

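View pics/m_scene.png

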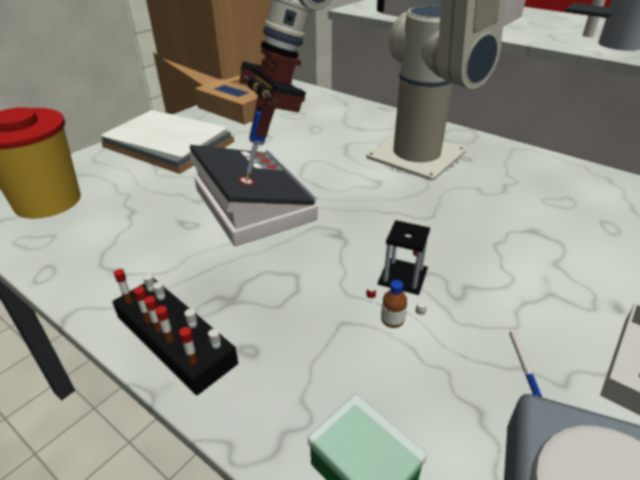

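Run:
```python
from h import *
env.hold(0.3); s=env.read_state(); print(s["time_s"],np.abs(s["dq"]).max(),s["width"])
workorder.sign_off()
```

```text
18.625 0.002232693991996048 17.79483602980478
the job is handed in; nothing more can be done
```

I took the thermometer out of its stand and handed the job in with the gripper still holding its tip on the white spot. It was steady and pressing lightly, 18.6 s into the 37 s allowed.

- **Position:** by the last wrist-camera measurement, taken 3 mm before the final depth, the tip was within about 1 mm of the spot's centre.
- **Squareness:** the tool axis matched the plate normal I'd worked out (20° slope, yaw about -23°). The plate's back edge in the wrist view supported the yaw. The thermometer had not moved in the fingers.
- **Press depth:** three estimates put it slightly under or at half way (8 mm):
  - About 8 mm from the ball's shift in the wrist picture.
  - About 8 mm from how far the arm moved after contact.
  - About 7 mm from the force: 2.5 N as read, or about 2.8 N after a rough baseline correction. Single force readings scatter by about 0.5 N.
- **Sideways force:** about 1.3 N showed along the slope while pressing. I think it is friction or sensor offset, but I didn't establish the cause.
- **Bystanders:** in the last scene picture the caps, bottle and marker were where they started.

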